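Clear a bottle cap from the carving board's groove

ROBOT

A 6-joint arm with a two-finger parallel gripper is mounted at the origin on the work surface; the furniture and walls round the work are solid. World frame = base frame: x ahead of the robot, y to its left, z up, the work surface at z = 0. Lengths are in mm, angles in rad, forces in N, time in s.
With the tool pointing down it reaches from about 250 to 725 mm from the base axis. Payload 9.7 kg.
Tool frame: the origin (TCP) lies at the very end of the fingers, on their centre line; the grasp point (between the pads) lies r.pinch_z behind it (r.pinch_z is the distance from the TCP to the grasp point, in mm); z points along the fingers, y is the line along which they close (so a half turn about z gives the same grasp; the last joint's range is limited). The gripper opens to 85 mm and grips with 20 to 120 N. Pads are 22 mm wide; open, the fingers measure 114 mm over their backs; the gripper's body (76 mm by 85 mm) begins 54 mm behind the grasp point. The pads swing forward as they close: fully open they stand 13 mm farther back than shut.
Start: joints at [-1.119, 0.087, 0.176, 1.66, 0, 1.571], TCP at [240.119, -494.813, 231.284] pointing down, gripper open.
Joint ranges: [-3.13, 3.13], [-0.85, 1.81], [-1.15, 1.24], [-2.2, 2.28], [-1.44, 1.52], [-3.14, 3.14]. Speed limits (rad/s): [2.22, 2.22, 2.57, 3.14, 3.14, 3.14].

INTERFACE

Orientations are given as a unit quaternion [w, x, y, z].
In Python, from bench import r gives the robot as it stands.
- The arm moves only by the tool send_rows, never from a script. Its argument "targets" is a list of rows, each a list of 7 numbers: the finger opening in cm, from 0 to 8.54, then the shift along the tool's x, y, z in cm, then the turn, a rotation vector about the tool's x, y, z in degrees. In form: [[jaw, tx, ty, tz, ax, ay, az], ...]. A call has 1 to 10 rows; each row shifts and turns the commanded pose from where the row before left it, along the tool's axes as they then stand; what a row does not reach is not made up. A row lasts 1/10 s, in which the tool goes at most 50 mm and 8.59 degrees, less where a joint would pass 70% of its speed; a pose out of reach is approached as far as the arm can. A call with a gripper value outside its range is refused whole. The fingers move at their own pace and stop on an object; the grip force is fixed at half the most. Time passes only in rows, so rows that do not move let the fingers close. It gives the time, the measured TCP pose, the force, the opening and the grip force at its end, in the units of the state.
- r.get_obs(): the state, without advancing time (a new reading comes with each control period).
- r.read_camera(name): name is "side" or "top"; returns a dict with "pixels" (480x640x3 uint8, red, green, blue), "z_map" (480x640 float32, mm along the optical axis (not along the pixel's ray), 0 where there is no reading), "camera_matrix" (3x3 intrinsics, pixels), "R" (3x3) and "t" (3): a world point X has camera coordinates R X + t. Camera axes: x right, y down, z forward; pixel columns grow to the right and rows downward; lengths in mm; the calibration is good to about 2 mm. A picture is of the moment at which its call begins.
- r.close_job(): hands the job in; it is judged then, once.
The state is a dict: "time_s": time; "qpos": joint angles; "joint_velocities": joint speeds; "effort": joint torques, N m; "eef_pos": TCP position; "eef_rot": TCP orientation; "ft_force": force on the tool from outside, world axes, zero at the start; "ft_torque": the same for the moment, N m; "finger_gap": finger opening in mm; "grasp_force": force on a finger pad.
Only numpy, scipy, OpenCV 4.12 (cv2) and the standard library are available. Lean on these libraries where they do the work, as an engineer would, in place of code of your own. Each camera call takes 0.05 s, during which the arm holds its last target. There are 200 camera calls.

TASK

A bottle cap is lying in the juice groove of the carving board. Take the round pick from the tool rack and, with its tip down in the groove, push the cap slowly and steadily along the groove (no faster than about 5 cm a second, without digging into the wood) until it drops into the deeper well on the board's far side. Then hang the pick back in its free place in the rack, and leave the scraper and everything else where they are.

Things in the scene. Friction and masses are not known exactly. Their poses are not given: they have to be found in the camera images.
- board: Wooden carving board, 200 (its x) x 280 (its y) x 26 mm, flat and fixed. Origin: centre of its underside; z up, y along its long side, +x side far from the robot. A juice groove 30 mm wide and 12 mm deep (floor 14 mm above the worktop) runs all round as a closed loop inside a rim 18 mm wide. A teaspoon 11 mm high lies on the raised middle.
- groove_corner (a point): One of four alike bend centres of the groove (board x = -22, y = +62 mm; the others at +-22, +-62), at groove floor height. The groove's centre line is a rounded rectangle: straight sides at board x = -67 and +67 mm and y = -107 and +107 mm, joined by quarter circles of radius 45 mm about these four points.
- well (a point): Centre of the well's floor, 4 mm above the worktop, in the middle of the groove's far side (board x = +67, y = 0). The well is 50 mm long along the groove, 30 mm wide and 10 mm deeper than the groove floor, square-edged. It can be reached either way round the loop.
- cap_centre (a point): Centre of the loose metal bottle cap, a flat disc 26 mm across and 10 mm high, 15 g, smooth; it starts in the near straight side of the groove, top 2 mm below the board's top. In the well its top is level with the groove floor.
- rack: Tool rack, fixed: wooden base 200 (its x) x 85 (its y) x 10 mm. A steel bar runs along its back, 25 to 39 mm to -y of the origin, 93 to 105 mm high. Origin: on the worktop; z up. Two forks, centred at x = -50 and +50 mm, stand out towards +y (open side, towards the board), tops at 105 mm. Nothing is higher than 109 mm but the tools.
- hang_near (a point): Seat of the nearer fork (rack x = -50, y = +4 mm), level with the top of its two prongs. They are 12 mm wide, 14 mm apart, 8 mm thick, reach 27 mm further to rack +y and end in lips 4 mm high. A hung tool's collar underside lies here, axis upright, about 3 mm play.
- hang_far (a point): The same for the farther fork (rack x = +50 mm).
- pick_grip (a point): Centre of the square wooden handle (20 x 20 x 66 mm high, sides along this point's x and y, 4 mm knob on top) of the pick, a loose 90 g tool hanging upright in either fork. Below the handle: a round steel collar 28 mm across, 6 mm thick, its underside 39 mm below this point and resting on the prongs; then a straight round shaft, 8 mm thick.
- pick_tip (a point): Flat, blunt tip of the pick's shaft, on the handle's axis: 85 mm below the collar's underside, 124 mm below the handle centre.
- scraper_grip (a point): Centre of the same kind of handle on the scraper, which hangs in the other fork and ends in a flat blade 42 mm wide, too wide for the groove. Leave it hanging.
- spoon: Teaspoon, 132 x 28 x 11 mm, lying loose on the raised middle of the board; leave it. Origin: centre of its underside.
- honey: Glass honey jar, 58 x 62 x 99 mm, standing loose to the left of the board; leave it. Origin: centre of its underside.
Not all that is in view belongs to the job. Leave any turquoise or yellow look-alike of the part that bears pick_grip alone.

How it is judged (in metres and radians):
On the way, in this order (a step that is already met when the one before it is completed fails the run):
1. the pick has been taken out of the rack (distance of pick_tip from where it was at the start of the episode above 0.05 m), for 0.1 s.
2. with its tip down in the groove, the pick has pushed the cap at least 6 cm from where it lay (height (world z) of pick_tip below 0.023 m and horizontal distance between pick_tip and cap_centre below 0.03 m and distance of cap_centre from where it was at the start of the episode above 0.06 m).
3. the cap lies in the well (height (world z) of cap_centre below 0.0135 m and horizontal distance between cap_centre and well below 0.02 m), for 0.2 s.
At the end, for the whole second after the job is handed in: The cap lies flat in the well (its centre within 20 mm of the well's, sunk below the groove floor), and the pick hangs upright (within 0.1 rad) in its fork of the rack, collar resting on the prongs and axis within 12 mm of the seat; the scraper hangs where it was (within 20 mm) (all of step 3 and (distance between pick_tip and hang_near below 0.092 m or distance between pick_tip and hang_far below 0.092 m) and (horizontal distance between pick_grip and hang_near below 0.012 m or horizontal distance between pick_grip and hang_far below 0.012 m) and height (world z) of pick_grip between 0.139 and 0.149 m and angle between pick_grip's own z axis and vertical below 0.1 rad and distance of scraper_grip from where it was at the start of the episode below 0.02 m); the robot touches nothing.
It fails at once if the cap is lifted or flicked out of the groove, or touched by the fingers (height (world z) of cap_centre above 0.032 m or contact force between the fingers and cap above 0.3 N).
It fails at once if the pick pushes the cap faster than 12 cm/s (contact force between pick and cap above 0.03 N and linear speed of pick above 0.12 m/s).
It fails at once if the pick digs into the board with more than 20 N (contact force between pick and board above 20 N).
It fails at once if the scraper is taken or knocked (distance of scraper_grip from where it was at the start of the episode above 0.03 m).
It fails at once if the teaspoon or the honey jar is pushed away (distance of any of spoon, honey from where it was at the start of the episode above 0.03 m).
It also fails if it takes over 67 s, if anything falls off the work surface, if the arm or the gripper's body presses on something with over 40 N, if the wrist force passes 120 N, or if a joint passes its speed limit or range.

## Working session

There is one attempt and no reset: what is moved stays moved. The work goes in short steps, Python scripts to look and compute and a tool call to move; the robot and the scene stay as the last step left them, time stands still between calls to the robot, and variables do not carry over. Pictures are saved under pics/ and viewed, at most 13 in all, crops included, and the job is handed in when it is done.

Besides the shell and the picture viewer there is one more tool, called after "Request:" as a command line: name --pt "numbers of a row" for each row, then --argument value for the rest. send_rows: Moves the arm, as the interface text tells. Its arguments: {"type":"object","properties":{"targets":{"type":"array","items":{"type":"array","items":{"type":"number"}}}},"required":["targets"]}

```bash
mkdir -p pics; ls; python3 - <<'E'
from bench import r
import cv2,numpy as np
o=r.get_obs()
for k,v in o.items(): print(k,np.round(v,3))
print(r.pinch_z)
for n in("side","top"):
    c=r.read_camera(n); cv2.imwrite(f"pics/{n}0.png",c["pixels"][:,:,::-1]); np.savez(f"{n}0.npz",**c)
    print(n,c["camera_matrix"],c["R"],c["t"])
E
```

```text
pics
time_s 0.0
qpos [-1.119  0.087  0.175  1.66  -0.     1.571]
joint_velocities [-0.001  0.001 -0.002  0.001  0.    -0.001]
effort [-0.0000e+00 -5.2039e+01  4.6481e+01  1.6000e-02 -0.0000e+00 -0.0000e+00]
eef_pos [ 240.031 -494.588  230.601]
eef_rot [-0.001  0.975  0.224 -0.   ]
ft_force [0.165 0.705 0.1  ]
ft_torque [-0.059 -0.003  0.035]
grasp_force 0.0
finger_gap 85.313
18.700000000000003
side [[539.28537331   0.         315.90201763]
 [  0.         539.28537331 242.47169202]
 [  0.           0.           1.        ]] [[ 0.99906804 -0.0408014  -0.01408194]
 [-0.03683877 -0.63600885 -0.77080195]
 [ 0.02249356  0.77060235 -0.63691919]] [-480.5765578   142.50417301  991.82628605]
top [[616.93945032   0.         325.71683799]
 [  0.         616.93945032 224.89164991]
 [  0.           0.           1.        ]] [[ 0.02171329 -0.9996767   0.01323015]
 [-0.98396327 -0.02371168 -0.17678809]
 [ 0.17704465 -0.00917933 -0.98416001]] [  29.35256818  502.71543879 1388.81779783]
```

View pics/side0.png

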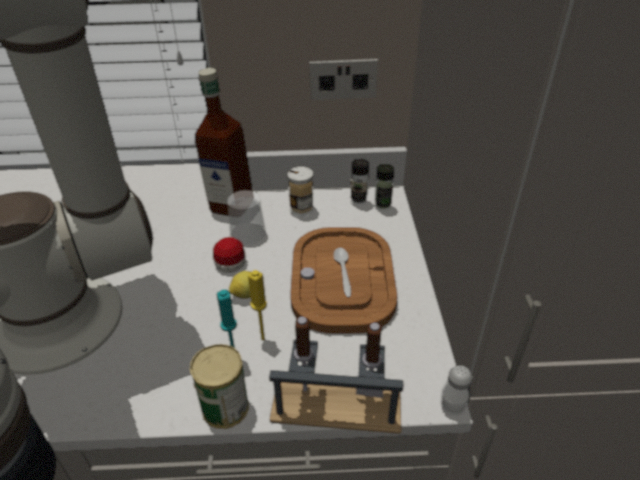

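View pics/top0.png

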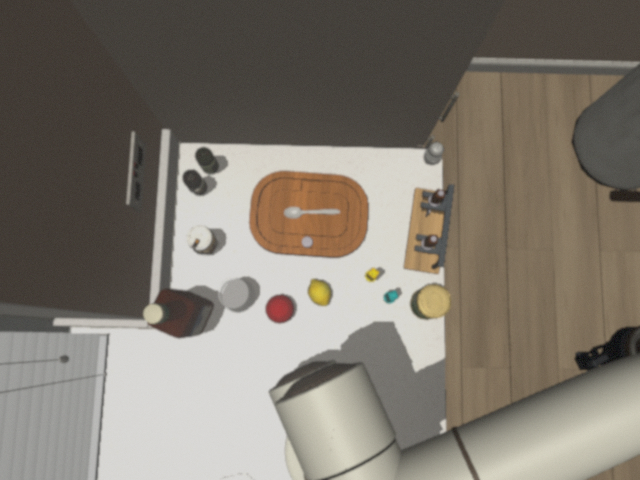

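Side: handles at (302,338) and (374,345) on the rack, cap at (308,272). Top: cap (307,242), board centre about (309,214), rack handles (437,198) and (431,242). Next I zoom in on the rack and board.

```bash
python3 - <<'E'
import cv2,numpy as np
s=np.load("side0.npz")["pixels"][:,:,::-1]; t=np.load("top0.npz")["pixels"][:,:,::-1]
a=cv2.resize(s[300:440,260:420],(560,490),interpolation=cv2.INTER_CUBIC)
cv2.imwrite("pics/c1.png",np.clip(a*1.8,0,255))
a=cv2.resize(t[160:280,240:460],(792,432),interpolation=cv2.INTER_CUBIC)
cv2.imwrite("pics/c2.png",np.clip(a*1.3,0,255))
E
```

```text
[ WARN:0@0.029] global loadsave.cpp:1063 imwrite_ Unsupported depth image for selected encoder is fallbacked to CV_8U.
```

View pics/c1.png

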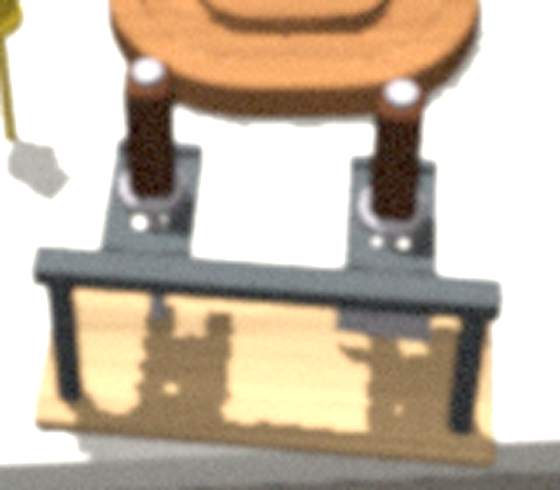

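View pics/c2.png

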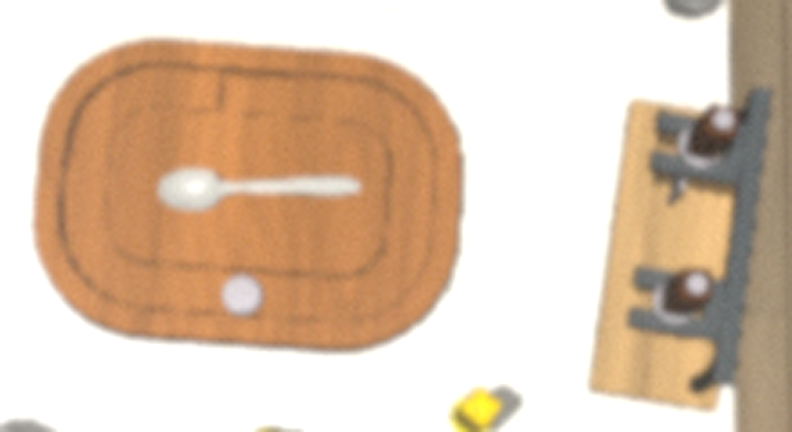

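Near fork (left in the side view) holds the thin-shafted pick; the far one shows the wide blade. The cap is white at crop (241,295). Now I'll measure.

```bash
cat > h.py <<'E'
import numpy as np,cv2
def cloud(c):
    v,u=np.mgrid[0:480,0:640]; K=c["camera_matrix"]; z=c["z_map"]
    P=np.stack([(u-K[0,2])/K[0,0]*z,(v-K[1,2])/K[1,1]*z,z],-1)-c["t"]
    return P@c["R"]
def ray(c,uv,h):
    d=c["R"].T@np.linalg.solve(c["camera_matrix"],[uv[0],uv[1],1]); o=-c["R"].T@c["t"]
    return (o+d*(h-o[2])/d[2])[:2]
def tri(c1,u1,c2,u2):
    P=[np.asarray(c["camera_matrix"])@np.c_[c["R"],c["t"]] for c in(c1,c2)]
    X=cv2.triangulatePoints(P[0],P[1],np.float64(u1).reshape(2,1),np.float64(u2).reshape(2,1)); return (X[:3]/X[3]).ravel()
E
python3 - <<'E'
from h import *
C={n:dict(np.load(n+"0.npz")) for n in("side","top")}
for n,c in C.items():
    P=cloud(c); ok=c["z_map"]>0; hsv=cv2.cvtColor(c["pixels"],cv2.COLOR_RGB2HSV); H,S,V=[hsv[...,i].astype(int) for i in range(3)]
    X,Y,Z=P[...,0],P[...,1],P[...,2]
    print(n,"table z",np.median(Z[ok&(V>180)&(S<30)&(abs(Z)<30)]))
    box={"top":(165,265,240,375),"side":(225,335,285,400)}[n]
    m=np.zeros_like(ok); m[box[0]:box[1],box[2]:box[3]]=1
    b=m&(S>90)&ok&(Z>20)&(Z<34)
    b&=cv2.morphologyEx(b.astype(np.uint8),cv2.MORPH_OPEN,np.ones((3,3),np.uint8))>0
    print("board",cv2.minAreaRect(np.float32(P[b][:,:2])),np.median(Z[b]))
    rb={"top":(180,280,400,460),"side":(310,435,265,410)}[n]
    m=np.zeros_like(ok); m[rb[0]:rb[1],rb[2]:rb[3]]=1
    w=m&ok&(S>60)&(Z>2)&(Z<20)&(V>60)
    print("rackbase",cv2.minAreaRect(np.float32(P[w][:,:2])),w.sum())
    bar=m&ok&(Z>90)&(Z<112)
    print("bar+forks",cv2.minAreaRect(np.float32(P[bar][:,:2])),bar.sum())
    k=(m&ok&(Z>125)&(Z<200)).astype(np.uint8)
    nl,L,st,ce=cv2.connectedComponentsWithStats(k)
    for i in range(1,nl):
        if st[i,4]>8:
            q=P[L==i]; t=q[q[:,2]>168]
            print("handle",ce[i],st[i],"zmax",q[:,2].max(),"mean",q.mean(0),"top",t.mean(0) if len(t) else None, len(t))
    kn=(m&(S<45)&(V>120)&(Z>160)).astype(np.uint8)
    nl,L,st,ce=cv2.connectedComponentsWithStats(kn)
    for i in range(1,nl): print("knob",ce[i],st[i,4],ray(c,ce[i],180))
    cap={"top":(235,250,298,316),"side":(262,282,298,318)}[n]
    m=np.zeros_like(ok); m[cap[0]:cap[1],cap[2]:cap[3]]=1
    q=m&(S<70)&(V>90); ys,xs=np.nonzero(q); uv=(xs.mean(),ys.mean()); print("cap",uv,q.sum(),ray(c,uv,24))
E
```

```text
side table z -1.2329994837930893
board ((535.947998046875, 75.18724822998047), (277.6501159667969, 195.00367736816406), 87.05278015136719) 24.731098974006755
rackbase ((514.5263671875, -128.696533203125), (240.47962951660156, 196.94850158691406), 82.32679748535156) 5007
bar+forks ((503.2237548828125, -203.36724853515625), (72.35567474365234, 189.0403289794922), 82.18257141113281) 2809
handle [301.79253112 333.81950207] [294 317  16  35 482] zmax 182.81372365077075 mean [ 455.64220174 -194.14707758  157.8784771 ] top [ 455.51585664 -191.31674753  175.30157656] 187
handle [372.76530612 339.85510204] [365 323  17  36 490] zmax 182.44184384896712 mean [ 552.83126653 -210.70600199  158.55120036] top [ 553.47169298 -207.39118839  175.57113183] 196
knob [270. 314.] 1 [ 412.37572819 -174.75473164]
knob [301.59459459 319.45945946] 37 [ 456.1792729  -187.30813892]
knob [274. 318.] 1 [ 418.09609096 -182.55777614]
knob [294.54545455 324.        ] 11 [ 446.38547032 -195.09874474]
knob [280. 320.] 1 [ 426.43379377 -186.70938628]
knob [287. 320.] 1 [ 436.07428473 -187.22669029]
knob [274. 322.] 1 [
[... 2241 characters left out ...]
188  14  15 146] zmax 185.78028207979665 mean [ 550.67510985 -197.00230224  164.06778463] top [ 552.60871473 -198.74230529  176.13934136] 85
handle [430.54545455 240.02097902] [424 234  14  13 143] zmax 186.30258237261356 mean [ 452.94245171 -180.90245516  165.15182744] top [ 454.50888655 -182.64942431  175.80227299] 90
knob [440.         191.57894737] 38 [ 555.35894983 -199.27634442]
knob [404. 215.] 1 [ 502.73456237 -122.57448959]
knob [401. 233.] 1 [ 464.07336588 -116.23927916]
knob [400. 235.] 1 [ 459.76953644 -114.13907789]
knob [433.22222222 238.2962963 ] 27 [ 454.43054745 -183.91269568]
cap (np.float64(306.9142857142857), np.float64(241.52380952380952)) 105 [464.93658899  83.8850952 ]
```

Request:
send_rows --pt "8.5 0 0 0 0 0 -7.95" --pt "8.5 0 0 0 0 0 -7.95" --pt "8.5 0 0 0 0 0 -7.95" --pt "8.5 0 0 0 0 0 -7.95" --pt "8.5 0 0 0 0 0 -7.95" --pt "8.5 0 0 0 0 0 -7.95" --pt "8.5 0 0 0 0 0 -7.95"

```text
time_s: 0.8
eef_pos: [240.1, -494.7, 230.9]
eef_rot: [-0.0, 0.755, 0.655, 0.0]
ft_force: [-0.3, -0.5, 0.1]
finger_gap: 85.2
grasp_force: 0.0
```

Request:
send_rows --pt "8.5 3.0 1.5 0 0 0 0" --pt "8.5 3.0 1.5 0 0 0 0" --pt "8.5 3.0 1.5 0 0 0 0" --pt "8.5 3.0 1.5 0 0 0 0" --pt "8.5 3.0 1.5 0 0 0 0" --pt "8.5 3.0 1.5 0 0 0 0" --pt "8.5 3.0 1.5 0 0 0 0" --pt "8.5 3.0 1.5 0 0 0 0" --pt "8.5 3.0 1.5 0 0 0 0" --pt "8.5 0 0 0 0 0 0"

```text
time_s: 1.8
eef_pos: [414.8, -245.0, 230.9]
eef_rot: [-0.0, 0.756, 0.654, 0.0]
ft_force: [-0.6, -0.8, -0.6]
finger_gap: 85.0
grasp_force: 0.0
```

```bash
python3 - <<'E'
from bench import r
from h import *
o=r.get_obs(); e=np.array(o["eef_pos"]); print(e,o["qpos"],o["eef_rot"])
psi=2*np.arctan2(o["eef_rot"][2],o["eef_rot"][1]); ty=np.array([np.sin(psi),-np.cos(psi),0])
ims=[]
for n,b in(("side",(200,380,220,440)),("top",(150,330,330,550))):
    c=r.read_camera(n); np.savez(n+"1.npz",**c); im=c["pixels"][:,:,::-1].copy()
    a=cv2.resize(im[b[0]:b[1],b[2]:b[3]],None,fx=3.5,fy=3.3)
    for s in(-42.5,-57,0,42.5,57):
        p=c["R"]@(e+s*ty)+c["t"]; p=c["camera_matrix"]@p/p[2]; print(n,s,p[:2])
        cv2.circle(a,(int((p[0]-b[2])*3.5),int((p[1]-b[0])*3.3)),2,(0,255,0),-1)
    ims.append(a[:,:385] if 0 else a)
    cv2.imwrite(f"pics/{n}1.png",a)
E
```

```text
[ 414.82589762 -245.04604734  230.93777761] [-5.33999204e-01 -7.53206458e-02  1.22372414e-02  1.65892917e+00
  7.28630352e-04  1.18105018e+00] [-3.88382683e-04  7.56225246e-01  6.54311212e-01  2.54022538e-04]
side -42.5 [233.95309588 325.2836272 ]
side -57 [222.50731023 324.48373492]
side 0 [267.75553216 327.64592093]
side 42.5 [301.94245438 330.03508458]
side 57 [313.6953675  330.85644056]
top -42.5 [465.86894153 275.44403167]
top -57 [464.9570581  282.62287038]
top 0 [468.51996668 254.57373016]
top 42.5 [471.13903499 233.95501013]
top 57 [472.02539107 226.97713653]
```

View pics/side1.png

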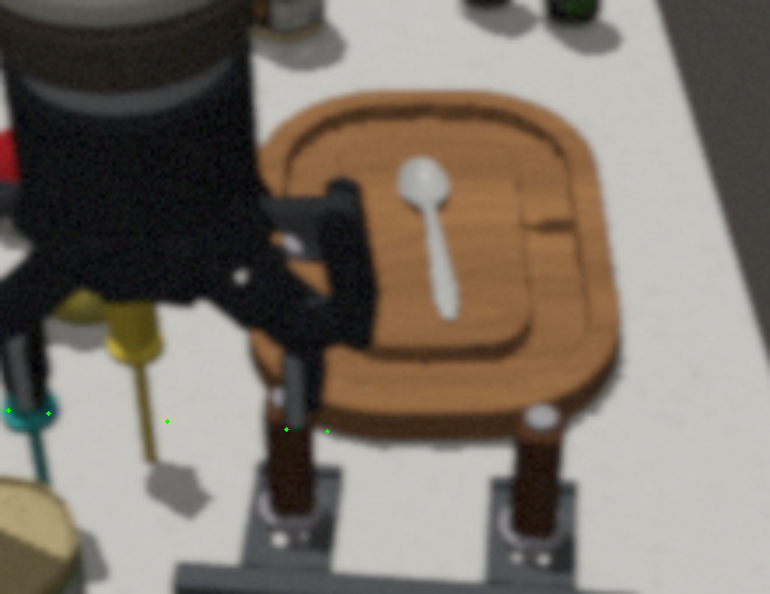

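Side view: open gripper over the region; its right fingertip ends at crop (300,425), a little below the projection, so the side camera seems biased toward −y. I'll check the top view too.

View pics/top1.png

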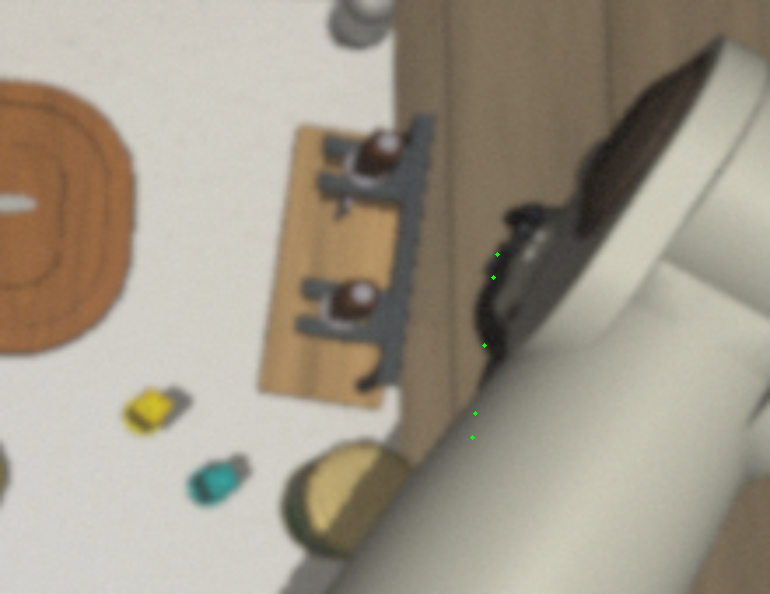

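Top view: the hand is where its projection says, and the pick handle (crop 350,300) is aligned with the rack. Move over it, descend, and close.

Request:
send_rows --pt "8.5 3.0 1.5 0 0 0 0" --pt "8.5 3.57 1.63 0 0 0 0" --pt "8.5 0 0 2.5 0 0 0" --pt "8.5 0 0 2.5 0 0 0" --pt "8.5 0 0 2.5 0 0 0" --pt "8.5 0 0 2.0 0 0 0" --pt "8.5 0 0 0.7 0 0 0" --pt "8.5 0 0 0 0 0 0" --pt "5.0 0 0 0 0 0 0" --pt "3.5 0 0 0 0 0 0"

```text
time_s: 2.9
eef_pos: [454.5, -187.7, 130.5]
eef_rot: [0.001, 0.757, 0.653, 0.0]
ft_force: [-0.1, -0.1, 0.5]
finger_gap: 58.7
grasp_force: 0.0
```

Request:
send_rows --pt "2.5 0 0 0 0 0 0" --pt "1.0 0 0 0 0 0 0" --pt "1.0 0 0 0 0 0 0" --pt "1.0 0 0 0 0 0 0" --pt "1.0 0 0 0 0 0 0" --pt "1.0 0 0 0 0 0 0"

```text
time_s: 3.5
eef_pos: [454.3, -187.3, 129.7]
eef_rot: [0.0, 0.757, 0.653, 0.0]
ft_force: [0.6, -0.4, 4.4]
finger_gap: 19.4
grasp_force: 61.8
```

Request:
send_rows --pt "1.0 0 0 -0.5 0 0 0" --pt "1.0 0 0 -1.5 0 0 0" --pt "1.0 0 0 -2.0 0 0 0" --pt "1.0 0 0 -2.5 0 0 0" --pt "1.0 0 0 -2.5 0 0 0" --pt "1.0 0 0 -0.5 0 0 0" --pt "1.0 0 0 0 0 0 0"

```text
time_s: 4.2
eef_pos: [454.4, -187.4, 225.2]
eef_rot: [0.001, 0.757, 0.653, 0.0]
ft_force: [-0.2, 0.5, -1.3]
finger_gap: 19.3
grasp_force: 61.4
```

Request:
send_rows --pt "1.0 2.0 -0.2 0 0 0 0" --pt "1.0 3.0 -0.3 0 0 0 0" --pt "1.0 3.0 -0.3 0 0 0 0" --pt "1.0 3.0 -0.3 0 0 0 0" --pt "1.0 3.0 -0.3 0 0 0 0" --pt "1.0 3.0 -0.3 0 0 0 0" --pt "1.0 3.0 -0.3 0 0 0 0" --pt "1.0 3.0 -0.3 2.5 0 0 0" --pt "1.0 1.0 -0.2 2.5 0 0 0" --pt "1.0 0 0 2.0 0 0 0"

```text
time_s: 5.2
eef_pos: [463.5, 55.3, 151.4]
eef_rot: [-0.001, 0.757, 0.654, -0.001]
ft_force: [-0.4, -0.0, -0.3]
finger_gap: 19.1
grasp_force: 61.5
```

Request:
send_rows --pt "1.0 0 0 0 0 0 0" --pt "1.0 0 0 0 0 0 0" --pt "1.0 0 0 0 0 0 0"

```text
time_s: 5.5
eef_pos: [465.0, 53.6, 155.2]
eef_rot: [0.0, 0.758, 0.653, 0.0]
ft_force: [0.1, 0.1, -0.9]
finger_gap: 19.4
grasp_force: 61.4
```

```bash
python3 - <<'E'
from bench import r
from h import *
o=r.get_obs(); e=np.array(o["eef_pos"]); print(e,o["qpos"],o["eef_rot"],o["ft_force"],o["finger_gap"])
out=[]
for n,b in(("side",(190,340,240,440)),("top",(150,300,220,420))):
    c=r.read_camera(n); np.savez(n+"2.npz",**c); im=c["pixels"][:,:,::-1].copy()
    a=cv2.resize(im[b[0]:b[1],b[2]:b[3]],None,fx=2,fy=2,interpolation=cv2.INTER_CUBIC)
    a=cv2.resize(a,(400,500) if 0 else (400,300))
    def pr(X,col):
        p=c["R"]@np.array(X,float)+c["t"]; p=c["camera_matrix"]@p/p[2]
        cv2.circle(a,(int((p[0]-b[2])*2),int((p[1]-b[0])*2)),2,col,-1)
    pr(e+[0,1.5,-110],(0,255,0))
    out.append(a)
big=[cv2.resize(a,(800,600)) for a in out]
cv2.imwrite("pics/side2.png",big[0])
E
```

```text
[464.95014471  53.55610032 155.17740191] [ 1.14701759e-01 -1.25063478e-01 -1.79808714e-01  1.51505250e+00
 -3.35248365e-05  1.83376977e+00] [2.94370940e-04 7.57538358e-01 6.52790461e-01 4.03635580e-04] [ 0.10959403  0.08494887 -0.87997237] 19.42398665012842
```

View pics/side2.png

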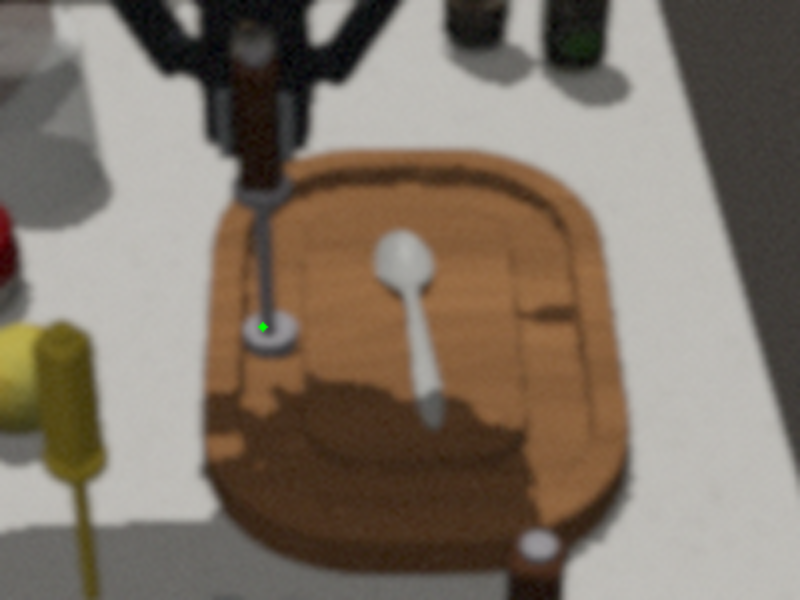

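Side view: the tip (crop 267,325) projects onto the cap (271,330) while still ~30 mm above it, so it is really just behind the cap and in line with the groove. Descend.

Request:
send_rows --pt "1.0 0 0 0.8 0 0 0" --pt "1.0 0 0 0.8 0 0 0" --pt "1.0 0 0 0.6 0 0 0" --pt "1.0 0 0 0.4 0 0 0" --pt "1.0 0 0 0.2 0 0 0" --pt "1.0 0 0 0 0 0 0" --pt "1.0 0 0 0 0 0 0"

```text
time_s: 6.3
eef_pos: [464.7, 53.8, 126.5]
eef_rot: [0.0, 0.757, 0.653, 0.0]
ft_force: [0.4, -0.9, -1.1]
finger_gap: 19.5
grasp_force: 61.4
```

```bash
cat > plan.py <<'E'
from h import *
# path of pick TCP along groove, world -> tool-axis rows
def plan(bc,yaw,e,psi,off,s0,step,n):
    """print tool rows from tcp e; s measured along centre line from board (-67,0) towards +y"""
    def cl(s):
        L=[62,45*np.pi/2,44,45*np.pi/2,62]
        if s<L[0]: return -67,s
        s-=L[0]
        if s<L[1]: a=np.pi-s/45; return -22+45*np.cos(a),62+45*np.sin(a)
        s-=L[1]
        if s<L[2]: return -22+s,107
        s-=L[2]
        if s<L[3]: a=np.pi/2-s/45; return 22+45*np.cos(a),62+45*np.sin(a)
        s-=L[3]
        return 67,62-s
    c,sn=np.cos(yaw),np.sin(yaw); W=lambda s:np.array(bc)+np.array([[c,-sn],[sn,c]])@np.array(cl(s))-off
    T=np.array([[np.cos(psi),np.sin(psi)],[np.sin(psi),-np.cos(psi)]])
    p=np.array(e[:2]); s=s0
    for i in range(n):
        s+=step; q=T@(W(s)-p)/10; q=np.round(q,2); print(f"s={s:.0f}",q.tolist(),np.round(W(s),1)); p=p+T.T@(q*10)
E
python3 - <<'E'
from plan import *
plan([533.2,80.8],np.radians(-2.9),[465.0,53.6],np.radians(81.57),np.array([0,1.5]),-28.5,4,84)
E
```

```text
s=-24 [0.46, -0.06] [465.   58.2]
s=-20 [0.4, -0.04] [465.2  62.2]
s=-16 [0.39, -0.04] [465.5  66.2]
s=-12 [0.4, -0.04] [465.7  70.2]
s=-8 [0.4, -0.04] [465.9  74.2]
s=-4 [0.4, -0.04] [466.1  78.2]
s=-0 [0.4, -0.03] [466.3  82.2]
s=4 [0.39, -0.04] [466.5  86.2]
s=8 [0.4, -0.04] [466.7  90.2]
s=12 [0.4, -0.04] [466.9  94.2]
s=16 [0.4, -0.04] [467.1  98.2]
s=20 [0.4, -0.04] [467.3 102.2]
s=24 [0.4, -0.04] [467.5 106.2]
s=28 [0.39, -0.03] [467.7 110.2]
s=32 [0.4, -0.04] [467.9 114.1]
s=36 [0.4, -0.04] [468.1 118.1]
s=40 [0.4, -0.04] [468.3 122.1]
s=44 [0.4, -0.04] [468.5 126.1]
s=48 [0.39, -0.04] [468.7 130.1]
s=52 [0.4, -0.04] [468.9 134.1]
s=56 [0.4, -0.03] [469.1 138.1]
s=60 [0.4, -0.04] [469.3 142.1]
s=64 [0.4, -0.04] [469.5 146.1]
s=68 [0.4, -0.01] [470.  150.1]
s=72 [0.4, 0.03] [470.9 154. ]
s=76 [0.39, 0.07] [472.1 157.8]
s=80 [0.39, 0.09] [473.6 161.5]
s=84 [0.38, 0.14] [475.5 165. ]
s=88 [0.36, 0.16] [477.7 168.4]
s=92 [0.35, 0.2] [480.1 171.5]
s=96 [0.33, 0.22] [482.9 174.5]
s=100 [0.3, 0.26] [485.8 177.1]
s=104 [0.29, 0.28] [489.  179.5]
s=108 [0.26, 0.31] [492.4 181.6]
s=112
[... 947 characters left out ...]
s=228 [-0.34, 0.22] [599.9 157.3]
s=232 [-0.35, 0.19] [601.3 153.5]
s=236 [-0.37, 0.15] [602.3 149.6]
s=240 [-0.38, 0.13] [603.  145.7]
s=244 [-0.39, 0.09] [603.3 141.7]
s=248 [-0.39, 0.05] [603.2 137.7]
s=252 [-0.4, 0.04] [603.  133.7]
s=256 [-0.4, 0.04] [602.8 129.7]
s=260 [-0.4, 0.04] [602.6 125.7]
s=264 [-0.4, 0.04] [602.4 121.7]
s=268 [-0.39, 0.03] [602.2 117.7]
s=272 [-0.4, 0.04] [602.  113.7]
s=276 [-0.4, 0.04] [601.8 109.7]
s=280 [-0.4, 0.04] [601.6 105.7]
s=284 [-0.4, 0.04] [601.4 101.7]
s=288 [-0.4, 0.04] [601.2  97.8]
s=292 [-0.39, 0.04] [601.   93.8]
s=296 [-0.4, 0.03] [600.8  89.8]
s=300 [-0.4, 0.04] [600.6  85.8]
s=304 [-0.4, 0.04] [600.4  81.8]
s=308 [-0.4, 0.04] [600.2  77.8]
```

Request:
send_rows --pt "1.0 0.2 -0.03 0 0 0 0" --pt "1.0 0.3 -0.03 0 0 0 0" --pt "1.0 0.35 -0.04 0 0 0 0" --pt "1.0 0.4 -0.04 0 0 0 0" --pt "1.0 0.4 -0.04 0 0 0 0" --pt "1.0 0.4 -0.04 0 0 0 0" --pt "1.0 0.4 -0.04 0 0 0 0" --pt "1.0 0.4 -0.04 0 0 0 0" --pt "1.0 0.4 -0.04 0 0 0 0" --pt "1.0 0.4 -0.04 0 0 0 0"

```text
time_s: 7.3
eef_pos: [466.2, 90.8, 126.2]
eef_rot: [-0.0, 0.757, 0.653, -0.0]
ft_force: [0.0, -0.0, -0.4]
finger_gap: 19.2
grasp_force: 61.4
```

Request:
send_rows --pt "1.0 0.4 -0.04 0 0 0 0" --pt "1.0 0.4 -0.04 0 0 0 0" --pt "1.0 0.4 -0.04 0 0 0 0" --pt "1.0 0.4 -0.04 0 0 0 0" --pt "1.0 0.4 -0.04 0 0 0 0" --pt "1.0 0.4 -0.04 0 0 0 0" --pt "1.0 0.4 -0.04 0 0 0 0" --pt "1.0 0.3 -0.03 0 0 0 0" --pt "1.0 0.1 0 0 0 0 0" --pt "1.0 0 0 0 0 0 0"

```text
time_s: 8.3
eef_pos: [467.9, 122.7, 126.3]
eef_rot: [-0.0, 0.757, 0.653, -0.0]
ft_force: [0.5, 0.1, -1.2]
finger_gap: 19.5
grasp_force: 61.4
```

```bash
cat > look.py <<'E'
import sys
from bench import r
from h import *
o=r.get_obs(); e=np.array(o["eef_pos"]); print(e.round(1),o["ft_force"].__class__ and np.round(o["ft_force"],1))
for n,h in(("side",24),("top",24)):
    c=r.read_camera(n); np.savez("l_"+n+".npz",**c)
    hsv=cv2.cvtColor(c["pixels"],cv2.COLOR_RGB2HSV).astype(int)
    v,u=np.mgrid[0:480,0:640]
    x=np.array([533,80.8,24]); p=c["R"]@x+c["t"]
    # bright unsaturated blobs within board outline
    m=((hsv[...,1]<80)&(hsv[...,2]>70)).astype(np.uint8)
    nl,L,st,ce=cv2.connectedComponentsWithStats(m)
    for i in range(1,nl):
        w=ray(c,ce[i],h); d=w-[533,80.8]
        if 12<st[i,4]<400 and abs(d[0])<105 and abs(d[1])<145: print(n,ce[i].round(1),st[i,4],w.round(1))
E
python3 look.py
```

```text
[467.9 122.7 126.3] [ 0.5  0.1 -1.2]
side [309.3 252.6] 109 [473.6 135.3]
side [343.  268.1] 394 [537.8  85.1]
```

Cap is being pushed. Continue.

Request:
send_rows --pt "1.0 0.2 -0.02 0 0 0 0" --pt "1.0 0.4 -0.04 0 0 0 0" --pt "1.0 0.4 -0.04 0 0 0 0" --pt "1.0 0.4 -0.04 0 0 0 0" --pt "1.0 0.4 -0.04 0 0 0 0" --pt "1.0 0.4 -0.04 0 0 0 0" --pt "1.0 0.4 -0.01 0 0 0 0" --pt "1.0 0.4 0.03 0 0 0 0" --pt "1.0 0.39 0.07 0 0 0 0" --pt "1.0 0.39 0.09 0 0 0 0"

```text
time_s: 9.4
eef_pos: [473.1, 160.4, 126.3]
eef_rot: [0.0, 0.757, 0.653, -0.0]
ft_force: [0.1, -0.2, -0.9]
finger_gap: 19.0
grasp_force: 61.4
```

Request:
send_rows --pt "1.0 0.38 0.14 0 0 0 0" --pt "1.0 0.36 0.16 0 0 0 0" --pt "1.0 0.35 0.2 0 0 0 0" --pt "1.0 0.33 0.22 0 0 0 0" --pt "1.0 0.3 0.26 0 0 0 0" --pt "1.0 0.29 0.28 0 0 0 0" --pt "1.0 0.2 0.25 0 0 0 0" --pt "1.0 0 0 0 0 0 0"

```text
time_s: 10.2
eef_pos: [491.6, 179.8, 126.2]
eef_rot: [-0.0, 0.757, 0.653, 0.0]
ft_force: [-0.2, -0.4, -0.7]
finger_gap: 19.3
grasp_force: 61.4
```

```bash
python3 look.py; python3 -c "
import numpy as np,cv2
a=np.load('l_side.npz')['pixels'][200:335,270:420,::-1]; b=np.load('l_top.npz')['pixels'][150:285,240:390,::-1]
cv2.imwrite('pics/l3.png',cv2.resize(np.hstack([a,b]),(800,360),interpolation=cv2.INTER_CUBIC))"
```

```text
[491.6 179.8 126.2] [-0.2 -0.4 -0.7]
side [343.1 268.4] 379 [538.   84.2]
```

View pics/l3.png

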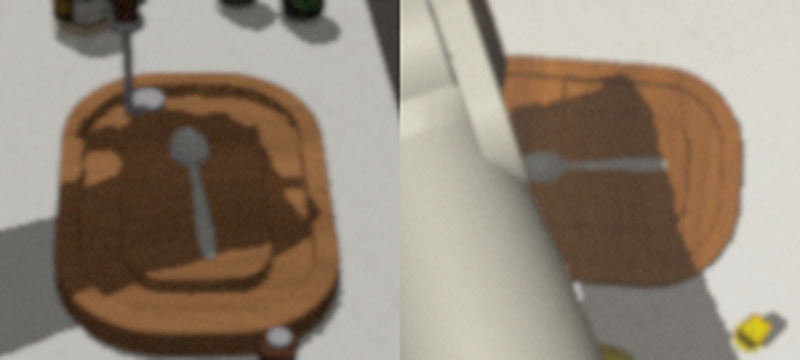

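Side crop: cap at (148,98) just ahead of the tip (133,112), rounding the bend correctly. Continue.

Request:
send_rows --pt "1.0 0.15 0.17 0 0 0 0" --pt "1.0 0.24 0.32 0 0 0 0" --pt "1.0 0.2 0.35 0 0 0 0" --pt "1.0 0.16 0.36 0 0 0 0" --pt "1.0 0.14 0.38 0 0 0 0" --pt "1.0 0.1 0.39 0 0 0 0" --pt "1.0 0.07 0.39 0 0 0 0" --pt "1.0 0.04 0.4 0 0 0 0" --pt "1.0 0.04 0.4 0 0 0 0" --pt "1.0 0.04 0.4 0 0 0 0"

```text
time_s: 11.3
eef_pos: [528.5, 186.0, 126.3]
eef_rot: [0.0, 0.757, 0.653, 0.0]
ft_force: [-0.3, -0.7, -1.0]
finger_gap: 19.3
grasp_force: 61.4
```

Request:
send_rows --pt "1.0 0.04 0.4 0 0 0 0" --pt "1.0 0.04 0.4 0 0 0 0" --pt "1.0 0.04 0.4 0 0 0 0" --pt "1.0 0.04 0.4 0 0 0 0" --pt "1.0 0.04 0.4 0 0 0 0" --pt "1.0 0.04 0.4 0 0 0 0" --pt "1.0 0.03 0.3 0 0 0 0" --pt "1.0 0 0 0 0 0 0"

```text
time_s: 12.1
eef_pos: [555.6, 184.8, 126.2]
eef_rot: [0.0, 0.757, 0.653, -0.0]
ft_force: [0.4, -0.2, -1.2]
finger_gap: 19.0
grasp_force: 61.4
```

```bash
python3 look.py; python3 -c "
from plan import *
from bench import r
plan([533.2,80.8],np.radians(-2.9),r.get_obs()['eef_pos'],np.radians(81.57),np.array([0,1.5]),172,4,30)"
```

```text
[555.6 184.8 126.2] [ 0.4 -0.2 -1.2]
side [355.9 236.3] 115 [572.7 182.2]
side [343. 268.] 394 [537.9  85.2]
s=176 [0.1, 0.45] [559.9 185.1]
s=180 [0.02, 0.4] [563.9 184.8]
s=184 [-0.0, 0.4] [567.8 184.1]
s=188 [-0.05, 0.4] [571.7 183.1]
s=192 [-0.08, 0.39] [575.5 181.7]
s=196 [-0.11, 0.38] [579.1 180. ]
s=200 [-0.15, 0.38] [582.5 178. ]
s=204 [-0.18, 0.35] [585.8 175.7]
s=208 [-0.21, 0.34] [588.9 173.1]
s=212 [-0.24, 0.32] [591.7 170.3]
s=216 [-0.27, 0.3] [594.2 167.2]
s=220 [-0.29, 0.27] [596.5 163.9]
s=224 [-0.31, 0.25] [598.5 160.4]
s=228 [-0.34, 0.21] [600.1 156.8]
s=232 [-0.36, 0.19] [601.4 153. ]
s=236 [-0.36, 0.15] [602.4 149.1]
s=240 [-0.39, 0.12] [603.  145.2]
s=244 [-0.39, 0.09] [603.3 141.2]
s=248 [-0.39, 0.05] [603.2 137.2]
s=252 [-0.4, 0.04] [603.  133.2]
s=256 [-0.4, 0.04] [602.8 129.2]
s=260 [-0.4, 0.04] [602.6 125.2]
s=264 [-0.4, 0.03] [602.4 121.2]
s=268 [-0.39, 0.04] [602.2 117.2]
s=272 [-0.4, 0.04] [602.  113.2]
s=276 [-0.4, 0.04] [601.8 109.2]
s=280 [-0.4, 0.04] [601.6 105.2]
s=284 [-0.4, 0.04] [601.4 101.2]
s=288 [-0.39, 0.04] [601.2  97.3]
s=292 [-0.4, 0.03] [601.   93.3]
```

Request:
send_rows --pt "1.0 0.06 0.3 0 0 0 0" --pt "1.0 0.04 0.4 0 0 0 0" --pt "1.0 0.0 0.4 0 0 0 0" --pt "1.0 -0.03 0.42 0 0 0 0" --pt "1.0 -0.08 0.4 0 0 0 0" --pt "1.0 -0.11 0.39 0 0 0 0" --pt "1.0 -0.15 0.38 0 0 0 0" --pt "1.0 -0.18 0.36 0 0 0 0" --pt "1.0 -0.21 0.34 0 0 0 0" --pt "1.0 -0.24 0.32 0 0 0 0"

```text
time_s: 13.2
eef_pos: [590.9, 170.2, 126.3]
eef_rot: [-0.0, 0.757, 0.653, -0.0]
ft_force: [0.1, -0.0, -0.9]
finger_gap: 19.3
grasp_force: 61.4
```

Request:
send_rows --pt "1.0 -0.27 0.3 0 0 0 0" --pt "1.0 -0.29 0.28 0 0 0 0" --pt "1.0 -0.31 0.26 0 0 0 0" --pt "1.0 -0.34 0.22 0 0 0 0" --pt "1.0 -0.36 0.19 0 0 0 0" --pt "1.0 -0.36 0.15 0 0 0 0" --pt "1.0 -0.39 0.12 0 0 0 0" --pt "1.0 -0.39 0.09 0 0 0 0" --pt "1.0 -0.3 0.04 0 0 0 0" --pt "1.0 0 0 0 0 0 0"

```text
time_s: 14.2
eef_pos: [602.5, 137.8, 126.3]
eef_rot: [0.0, 0.758, 0.653, -0.0]
ft_force: [1.0, -0.1, -0.8]
finger_gap: 19.6
grasp_force: 61.5
```

```bash
python3 look.py; python3 -c "
from plan import *
from bench import r
plan([533.2,80.8],np.radians(-2.9),r.get_obs()['eef_pos'],np.radians(81.57),np.array([0,1.5]),246,4,12)"
```

```text
[602.5 137.8 126.3] [ 1.  -0.1 -0.8]
side [375.1 253.8] 117 [605.7 123.9]
side [343.  268.1] 399 [537.9  85. ]
s=250 [-0.29, 0.1] [603.1 135.2]
s=254 [-0.39, 0.04] [602.9 131.2]
s=258 [-0.4, 0.04] [602.7 127.2]
s=262 [-0.4, 0.04] [602.5 123.2]
s=266 [-0.4, 0.04] [602.3 119.2]
s=270 [-0.4, 0.04] [602.1 115.2]
s=274 [-0.39, 0.03] [601.9 111.2]
s=278 [-0.4, 0.04] [601.7 107.2]
s=282 [-0.4, 0.04] [601.5 103.2]
s=286 [-0.4, 0.04] [601.3  99.3]
s=290 [-0.4, 0.04] [601.1  95.3]
s=294 [-0.4, 0.04] [600.9  91.3]
```

Request:
send_rows --pt "1.0 -0.29 0.06 0 0 0 0" --pt "1.0 -0.39 0.04 0 0 0 0" --pt "1.0 -0.4 0.04 0 0 0 0" --pt "1.0 -0.4 0.04 0 0 0 0" --pt "1.0 -0.4 0.04 0 0 0 0" --pt "1.0 -0.4 0.04 0 0 0 0" --pt "1.0 -0.4 0.04 0 0 0 0" --pt "1.0 -0.3 0.03 0 0 0 0" --pt "1.0 -0.2 0.02 0 0 0 0" --pt "1.0 0 0 0 0 0 0"

```text
time_s: 15.3
eef_pos: [601.3, 106.0, 126.3]
eef_rot: [-0.0, 0.757, 0.653, -0.0]
ft_force: [0.6, -0.9, -0.2]
finger_gap: 19.5
grasp_force: 61.5
```

```bash
python3 look.py;  python3 -c "
import numpy as np,cv2
a=np.load('l_side.npz')['pixels'][210:330,290:410,::-1]
cv2.imwrite('pics/l4.png',cv2.resize(a,(600,600),interpolation=cv2.INTER_CUBIC))"
```

```text
[601.3 106.  126.3] [ 0.6 -0.9 -0.2]
side [376.4 264.7] 174 [604.2  91.2]
```

View pics/l4.png

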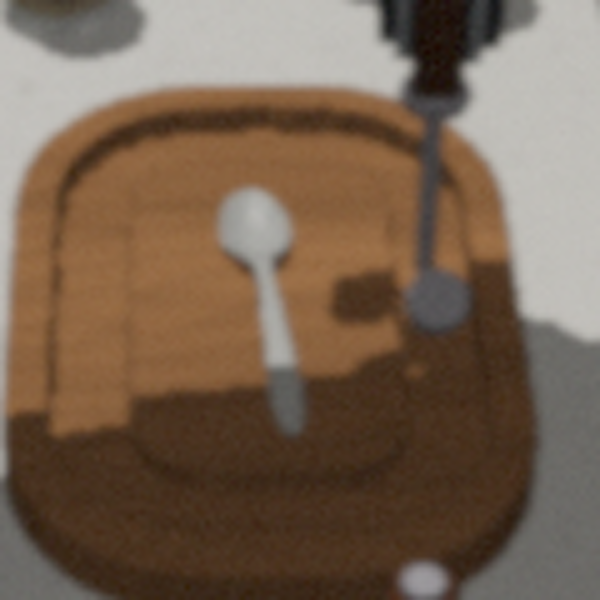

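Crop: cap at (437,300), looking rounder, so it is tilting over the well edge; tip right behind at (428,270). Push a little further.

Request:
send_rows --pt "1.0 -0.2 0.02 0 0 0 0" --pt "1.0 -0.3 0.03 0 0 0 0" --pt "1.0 -0.3 0.03 0 0 0 0" --pt "1.0 -0.2 0.02 0 0 0 0" --pt "1.0 0 0 0 0 0 0" --pt "1.0 0 0 0 0 0 0"

```text
time_s: 16.0
eef_pos: [600.9, 96.2, 126.3]
eef_rot: [-0.0, 0.757, 0.653, 0.0]
ft_force: [-0.4, 0.6, -1.0]
finger_gap: 19.3
grasp_force: 61.5
```

```bash
python3 look.py;  python3 -c "
import numpy as np,cv2
from h import *
c=dict(np.load('l_side.npz')); P=cloud(c)
hsv=cv2.cvtColor(c['pixels'],cv2.COLOR_RGB2HSV); 
m=np.zeros((480,640),bool); m[262:285,362:392]=1; m&=(hsv[...,1]<80)&(hsv[...,2]>50)
print(m.sum(),P[m].mean(0)); n,L,st,ce=cv2.connectedComponentsWithStats(m.astype(np.uint8)); i=1+st[1:,4].argmax(); print(st[i],ce[i],ray(c,ce[i],14),P[L==i].mean(0)); print(np.linalg.svd(P[L==i]-P[L==i].mean(0),full_matrices=False)[2][2])
"
```

```text
[600.9  96.2 126.3] [-0.4  0.6 -1. ]
154 [604.51494104  83.92978244  12.44678866]
[370 262  15  17 154] [376.71428571 271.55194805] [604.20800373  82.23550588] [604.51494104  83.92978244  12.44678866]
[-0.2165771   0.42854501 -0.8771793 ]
```

Request:
send_rows --pt "1.0 0.1 0 0 0 0 0" --pt "1.0 0.1 0 -0.3 0 0 0" --pt "1.0 0.0 0 -0.5 0 0 0" --pt "1.0 0 0 -1.0 0 0 0" --pt "1.0 0 0 -2.0 0 0 0" --pt "1.0 0 0 -2.0 0 0 0" --pt "1.0 0 0 -2.0 0 0 0" --pt "1.0 0 0 -2.0 0 0 0" --pt "1.0 0 0 0 0 0 0"

```text
time_s: 17.0
eef_pos: [602.1, 98.4, 228.0]
eef_rot: [0.001, 0.757, 0.653, 0.002]
ft_force: [-0.3, -0.5, -1.0]
finger_gap: 19.5
grasp_force: 61.5
```

```bash
python3 look.py;  python3 -c "
import numpy as np,cv2
from h import *
c=dict(np.load('l_side.npz')); P=cloud(c)
hsv=cv2.cvtColor(c['pixels'],cv2.COLOR_RGB2HSV); 
m=np.zeros((480,640),bool); m[256:290,362:392]=1; m&=(hsv[...,1]<80)&(hsv[...,2]>50)
n,L,st,ce=cv2.connectedComponentsWithStats(m.astype(np.uint8)); i=1+st[1:,4].argmax(); Q=P[L==i]; print(st[i],ce[i],ray(c,ce[i],14),Q.mean(0)); print(np.linalg.svd(Q-Q.mean(0),full_matrices=False)[2][2])
cv2.imwrite('pics/l5.png',cv2.resize(c['pixels'][210:330,290:410,::-1],(600,600),interpolation=cv2.INTER_CUBIC))"
```

```text
[602.1  98.4 228. ] [-0.3 -0.5 -1. ]
side [377.  271.8] 138 [602.6  70.6]
[370 266  15  13 140] [376.99285714 271.92142857] [604.61679537  81.14168313] [605.17135734  84.18730608  11.20394154]
[-0.05109528  0.04901411 -0.9974903 ]
```

View pics/l5.png

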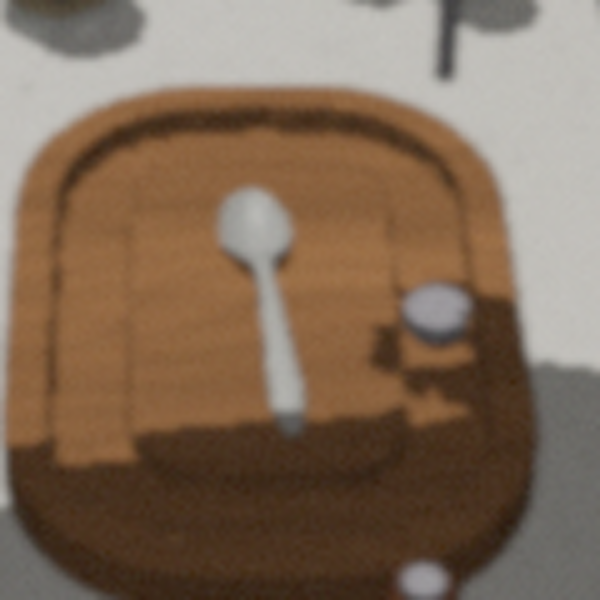

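Crop: cap lies flat (surface normal vertical) in the well at (437,310), its top sunk to groove-floor height; spoon untouched. Go back to the rack.

Request:
send_rows --pt "1.0 -2.0 -0.7 0 0 0 0" --pt "1.0 -3.0 -1.0 0 0 0 0" --pt "1.0 -3.5 -1.2 0 0 0 0" --pt "1.0 -3.5 -1.2 0 0 0 0" --pt "1.0 -3.5 -1.2 0 0 0 0" --pt "1.0 -3.5 -1.2 0 0 0 0" --pt "1.0 -3.5 -1.2 0 0 0 0" --pt "1.0 -3.5 -1.2 0 0 0 0" --pt "1.0 -3.0 -1.0 0 0 0 0" --pt "1.0 -1.2 -0.4 0 0 0 0"

```text
time_s: 18.1
eef_pos: [453.3, -187.1, 223.2]
eef_rot: [-0.001, 0.758, 0.652, -0.001]
ft_force: [-0.3, 0.3, -1.6]
finger_gap: 19.4
grasp_force: 61.5
```

Request:
send_rows --pt "1.0 0 0 0 0 0 0" --pt "1.0 0 0 0 0 0 0" --pt "1.0 0 0 0 0 0 0" --pt "1.0 0 0 0 0 0 0"

```text
time_s: 18.5
eef_pos: [455.3, -184.4, 224.1]
eef_rot: [-0.0, 0.757, 0.654, -0.0]
ft_force: [-0.5, 0.3, -1.2]
finger_gap: 19.0
grasp_force: 61.5
```

```bash
python3 - <<'E'
from bench import r
import numpy as np
o=r.get_obs();e=np.array(o["eef_pos"]);q=o["eef_rot"];psi=2*np.arctan2(q[2],q[1]);d=np.array([454.3,-187.3])-e[:2]
print(e,q,np.degrees(psi),"tx,ty mm",d@[np.cos(psi),np.sin(psi)],d@[np.sin(psi),-np.cos(psi)])
E
```

```text
[ 455.26275063 -184.44631033  224.06490048] [-1.81404190e-04  7.56871916e-01  6.53563210e-01 -1.76129220e-05] 81.62159070152738 tx,ty mm -2.9635157479520333 -0.5366637098707924
```

Request:
send_rows --pt "1.0 -0.28 -0.05 0 0 0 0" --pt "1.0 0 0 1.0 0 0 0" --pt "1.0 0 0 1.5 0 0 0" --pt "1.0 0 0 1.5 0 0 0" --pt "1.0 0 0 1.5 0 0 0" --pt "1.0 0 0 1.5 0 0 0" --pt "1.0 0 0 1.2 0 0 0" --pt "1.0 0 0 0.7 0 0 0" --pt "1.0 0 0 0 0 0 0" --pt "1.0 0 0 0 0 0 0"

```text
time_s: 19.5
eef_pos: [454.1, -188.1, 135.7]
eef_rot: [0.0, 0.757, 0.653, 0.0]
ft_force: [0.7, -1.5, -0.1]
finger_gap: 19.0
grasp_force: 61.5
```

Request:
send_rows --pt "1.0 0 0 0.2 0 0 0" --pt "1.0 0 0 0.2 0 0 0" --pt "1.0 0 0 0.1 0 0 0" --pt "1.0 0 0 0 0 0 0" --pt "1.0 0 0 0 0 0 0" --pt "1.0 0 0 0 0 0 0"

```text
time_s: 20.1
eef_pos: [453.9, -188.1, 130.4]
eef_rot: [0.0, 0.757, 0.653, 0.0]
ft_force: [0.4, -0.5, -0.2]
finger_gap: 19.5
grasp_force: 61.5
```

Request:
send_rows --pt "1.0 0.05 0 0.05 0 0 0" --pt "1.0 0 0 0.05 0 0 0" --pt "1.0 0 0 0 0 0 0" --pt "1.0 0 0 0 0 0 0"

```text
time_s: 20.5
eef_pos: [454.1, -187.5, 129.7]
eef_rot: [0.0, 0.757, 0.653, 0.0]
ft_force: [-1.2, 0.3, 4.7]
finger_gap: 19.3
grasp_force: 62.1
```

Request:
send_rows --pt "2.2 0 0 0 0 0 0" --pt "2.6 0 0 0 0 0 0" --pt "3.2 0 0 0 0 0 0" --pt "5 0 0 0 0 0 0" --pt "8 0 0 0 0 0 0" --pt "8 0 0 0 0 0 0" --pt "8 0 0 0 0 0 0" --pt "8 0 0 0 0 0 0" --pt "8 0 0 0 0 0 0"

```text
time_s: 21.4
eef_pos: [454.0, -187.5, 129.3]
eef_rot: [-0.0, 0.757, 0.653, 0.0]
ft_force: [0.0, -0.1, 0.6]
finger_gap: 80.0
grasp_force: 0.0
```

Request:
send_rows --pt "8 0 0 -1 0 0 0" --pt "8 0 0 -2 0 0 0" --pt "8 0 0 -2.5 0 0 0" --pt "8 0 0 -2.5 0 0 0" --pt "8 0 0 -2.5 0 0 0" --pt "8 -3 -2 -1 0 0 0" --pt "8 -4 -3 0 0 0 0" --pt "8 -4 -3 0 0 0 0" --pt "8 -4 -3 0 0 0 0" --pt "8 -3 -2 0 0 0 0"

```text
time_s: 22.4
eef_pos: [296.8, -347.8, 245.4]
eef_rot: [0.001, 0.758, 0.653, -0.0]
ft_force: [1.1, 0.2, -0.6]
finger_gap: 80.0
grasp_force: 0.0
```

```bash
python3 - <<'E'
from bench import r
from h import *
for n,rb in(("top",(180,280,400,460)),("side",(310,435,265,410))):
    c=r.read_camera(n);np.savez("f_"+n+".npz",**c);P=cloud(c);Z=P[...,2];m=np.zeros(Z.shape,bool);m[rb[0]:rb[1],rb[2]:rb[3]]=1
    nl,L,st,ce=cv2.connectedComponentsWithStats((m&(Z>125)&(Z<200)).astype(np.uint8))
    for i in range(1,nl):
        if st[i,4]>20: q=P[L==i];t=q[q[:,2]>168];print(n,ce[i],st[i],q.mean(0),t.mean(0) if len(t) else 0)
a=np.load('f_side.npz')['pixels'][200:440,250:420,::-1]
cv2.imwrite('pics/f.png',cv2.resize(a,(425,600),interpolation=cv2.INTER_CUBIC))
E
```

```text
top [437.60544218 195.30612245] [431 188  14  15 147] [ 550.72395204 -197.08935379  164.27372641] [ 552.47946141 -198.81489627  176.42803512]
top [430.56551724 240.94482759] [424 235  14  13 145] [ 451.035249   -181.00729907  164.675234  ] [ 452.51361832 -183.06486648  176.32079216]
side [300.47887324 334.04024145] [293 317  16  35 497] [ 453.79924058 -194.23305302  157.62040957] [ 453.77154118 -191.38169297  175.36819295]
side [372.73523422 339.87372709] [365 323  17  35 491] [ 552.80018236 -210.66447068  158.46353685] [ 553.49717811 -207.44641353  175.54012734]
```

View pics/f.png

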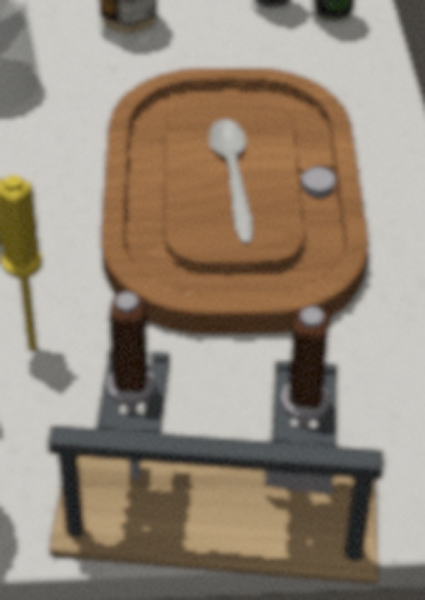

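Final view: pick hangs upright in its fork (about 2 mm from its original spot, same height), scraper unmoved, cap flat in the well at (318,181). Handing in.

```bash
python3 -c "
from bench import r
print(r.close_job())"
```

```text
the job is handed in; nothing more can be done
None
```

I pushed the cap along the groove at about 4 cm/s into the well and hung the pick back in the near fork. The last pictures show the cap lying flat in the well, the pick upright about 2 mm from where it hung, and the scraper and teaspoon unmoved; the job is handed in, with no verdict returned.

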